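# Hole saws back on their caddy in order of size

### The arm

A 6-joint arm with a two-finger parallel gripper is mounted at the origin on the work surface. World frame = base frame: x ahead of the robot, y to its left, z up, the work surface at z = 0. Lengths are in mm, angles in rad, forces in N, time in s.
With the tool pointing down it reaches from about 250 to 725 mm from the base axis. Payload 4 kg.
Tool frame: the origin (TCP) lies on the mounting face of the last link; the fingertips stand tip_reach ahead of it and the grasp point (between the pads) lies 155 mm ahead of it (tip_reach is the distance from the TCP to the fingertips, in mm); z points along the fingers, y is the line along which they close (so a half turn about z gives the same grasp; the last joint's range is limited). The gripper opens to 85 mm and grips with 20 to 120 N. Pads are 22 mm wide; open, the fingers measure 114 mm over their backs; the gripper's body (76 mm by 85 mm) begins 54 mm behind the grasp point. The pads swing forward as they close: fully open they stand 13 mm farther back than shut.
Start: joints at [-1.276, 0.241, 0.005, 1.335, 0, 1.571], TCP at [145.273, -478.431, 404.706] pointing down, gripper open.
Joint ranges: [-2.72, 2.72], [-1.05, 1.87], [-1.09, 1.28], [-1.99, 2.15], [-1.42, 1.44], [-3.14, 3.14]. Speed limits (rad/s): [2.79, 2.79, 3.14, 3.14, 3.14, 3.14].

### API

Orientations are given as a unit quaternion [w, x, y, z].
In Python, from bench import * gives the robot as it stands.
- The arm moves only by the shell command python3 -m crank 'ROWS' [FORCE]. ROWS is JSON, a list of rows, each an object of numbers: "claw": the closure, from -1 (fully open) to 1 (shut), so that 0 is half open; "x", "y", "z": the shift along the tool's x, y, z in mm; "spin": the turn about the tool's z in rad. A call has 1 to 12 rows; each row shifts and turns the commanded pose from where the row before left it, along the tool's axes as they then stand; what a row does not reach is not made up. A row lasts 1/12 s, in which the tool goes at most 41.7 mm and 7.16 degrees, less where a joint would pass 70% of its speed; a pose out of reach is approached as far as the arm can. A call is refused whole if a number of a shift passes 41.7 or a number of a turn 0.125, either way. A call with a gripper value outside its range is refused whole. The fingers move at their own pace and stop on an object; FORCE is the grip in N (left out, the last holds). Time passes only in rows, so rows that do not move let the fingers close. It gives the time, the measured TCP pose, the force, the opening and the grip force at its end, in the units of the state.
- observe(): the state, without advancing time (a new reading comes with each control period).
- camera(name): name is "scene" or "top"; returns (picture, depth): 480x640x3 uint8, red, green, blue; 480x640 float32, mm along the optical axis (not along the pixel's ray), 0 where there is no reading.
- camera_model(name): a dict with "mtx" (3x3 intrinsics, pixels), "dist_coeffs" ([k1, k2, p1, p2, k3] as OpenCV has them; the pictures are not rectified), "origin" and "rotation" of the camera in the world. Camera axes: x right, y down, z forward; pixel columns grow to the right and rows downward; lengths in mm; the calibration is good to about 2 mm. A picture is of the moment at which its call begins. camera_model takes no time and is no camera call.
- close_job(): hands the job in; it is judged then, once.
The state is a dict: "time_s": time; "joints": joint angles; "qvel": joint speeds; "joint_efforts": joint torques, N m; "position": TCP position; "tcp_rot": TCP orientation; "force": force on the tool from outside, world axes, zero at the start; "torque": the same for the moment, N m; "gripper_width": finger opening in mm; "gripper_force": force on a finger pad.
Only numpy, scipy, OpenCV 4.12 (cv2) and the standard library are available. Lean on these libraries where they do the work, as an engineer would, in place of code of your own. Each camera call takes 0.05 s, during which the arm holds its last target. There are 200 camera calls.

### The job

Put the four hole saws back on the plywood caddy in order of size, the smallest at the end nearest the drawer tower and the largest at the far end. Each goes teeth down over its own dowel, centred on it and sitting flat on the board. Set them down rather than dropping them, and leave the caliper where it lies.

Things in the scene. Friction and masses are not known exactly. Their poses are not given: they have to be found in the camera images.
- saw_32: Smallest hole saw: plain steel cup, 32 mm outside diameter and 45 mm tall, standing on the bench open toothed end down, its flat closed cap (with a dark round arbor hole) upward. Wall 2 mm (bore 28 mm), 40 mm deep inside, about 90 g. Origin at the centre of the toothed underside, z up along the cup's axis; its yaw is of no importance.
- saw_44: Second smallest hole saw: plain steel cup, 44 mm outside diameter and 45 mm tall, standing on the bench open toothed end down, its flat closed cap (with a dark round arbor hole) upward. Wall 2 mm (bore 40 mm), 40 mm deep inside, about 130 g. Origin at the centre of the toothed underside, z up along the cup's axis; its yaw is of no importance.
- saw_54: Second largest hole saw: plain steel cup, 54 mm outside diameter and 45 mm tall, standing on the bench open toothed end down, its flat closed cap (with a dark round arbor hole) upward. Wall 2 mm (bore 50 mm), 40 mm deep inside, about 170 g. Origin at the centre of the toothed underside, z up along the cup's axis; its yaw is of no importance.
- saw_64: Largest hole saw: plain steel cup, 64 mm outside diameter and 45 mm tall, standing on the bench open toothed end down, its flat closed cap (with a dark round arbor hole) upward. Wall 2 mm (bore 60 mm), 40 mm deep inside, about 220 g. Origin at the centre of the toothed underside, z up along the cup's axis; its yaw is of no importance.
- dowel_1: Upright wooden dowel, 8 mm diameter, standing 22 mm above the top of the plywood caddy; number 1 of 4 counted along the row from its right-hand (-y) end, next to dowel_2. Origin at its foot, on the board's top face, which is 18 mm above the bench; z up, y along the row towards dowel_4, x across the board. The caddy is a fixed board 80 mm across and 330 mm long, with the dowels 80 mm apart down its middle.
- dowel_2: Upright wooden dowel, 8 mm diameter, standing 22 mm above the top of the plywood caddy; number 2 of 4 counted along the row from its right-hand (-y) end, next to dowel_1 and dowel_3. Origin at its foot, on the board's top face, which is 18 mm above the bench; z up, y along the row towards dowel_4, x across the board. The caddy is a fixed board 80 mm across and 330 mm long, with the dowels 80 mm apart down its middle.
- dowel_3: Upright wooden dowel, 8 mm diameter, standing 22 mm above the top of the plywood caddy; number 3 of 4 counted along the row from its right-hand (-y) end, next to dowel_2 and dowel_4. Origin at its foot, on the board's top face, which is 18 mm above the bench; z up, y along the row towards dowel_4, x across the board. The caddy is a fixed board 80 mm across and 330 mm long, with the dowels 80 mm apart down its middle.
- dowel_4: Upright wooden dowel, 8 mm diameter, standing 22 mm above the top of the plywood caddy; number 4 of 4 counted along the row from its right-hand (-y) end, next to dowel_3. Origin at its foot, on the board's top face, which is 18 mm above the bench; z up, y along the row towards dowel_4, x across the board. The caddy is a fixed board 80 mm across and 330 mm long, with the dowels 80 mm apart down its middle.
- drawers: Tower of four shallow translucent plastic drawers in white frames, 240 mm deep (x), 180 mm wide (y), 168 mm tall, fixed at either the left (+y) or the right (-y) side of the bench. Origin at the centre of its underside. A chrome desk lamp base (post 175 mm tall) stands at the opposite side.
- caliper: Loose stainless steel caliper with a grey display housing, about 225 mm long, 75 mm across the jaws, up to 14 mm high, lying on the bench beyond the caddy. Origin at the underside of the middle of its beam; y along the beam. Not to be moved.
Things that resemble listed ones, but are neither listed nor needed, are in the scene too. What is shaped like the saw_44 but green or red is not meant. Leave any orange or turquoise look-alike of the saw_32 alone.

How it is judged (in metres and radians):
At the end, for the whole second after the job is handed in: Counted from the dowel nearest the drawer tower, the 32, 44, 54 and 64 mm hole saws stand one on each dowel, each axis within 12 mm of its dowel, teeth on the board (height within 4 mm), upright within 0.1 rad, and at rest (below 0.02 m/s) (linear speed of each of saw_32, saw_44, saw_54, saw_64 below 0.02 m/s and ((world y of drawers above 0 m and horizontal distance between saw_32 and dowel_4 below 0.012 m and z of saw_32 in the frame of dowel_4 between -0.004 and 0.004 m and angle between each of saw_32, saw_44, saw_54, saw_64's own z axis and vertical below 0.1 rad and horizontal distance between saw_44 and dowel_3 below 0.012 m and z of saw_44 in the frame of dowel_3 between -0.004 and 0.004 m and horizontal distance between saw_54 and dowel_2 below 0.012 m and z of saw_54 in the frame of dowel_2 between -0.004 and 0.004 m and horizontal distance between saw_64 and dowel_1 below 0.012 m and z of saw_64 in the frame of dowel_1 between -0.004 and 0.004 m) or (world y of drawers below 0 m and horizontal distance between saw_32 and dowel_1 below 0.012 m and z of saw_32 in the frame of dowel_1 between -0.004 and 0.004 m and angle between each of saw_32, saw_44, saw_54, saw_64's own z axis and vertical below 0.1 rad and horizontal distance between saw_44 and dowel_2 below 0.012 m and z of saw_44 in the frame of dowel_2 between -0.004 and 0.004 m and horizontal distance between saw_54 and dowel_3 below 0.012 m and z of saw_54 in the frame of dowel_3 between -0.004 and 0.004 m and horizontal distance between saw_64 and dowel_4 below 0.012 m and z of saw_64 in the frame of dowel_4 between -0.004 and 0.004 m))); the robot touches nothing.
It fails at once if a hole saw is dropped (falls free, touching nothing, faster than 0.6 m/s: a drop of about 18 mm) ((contact force between saw_32 and anything else below 0.02 N and linear speed of saw_32 above 0.6 m/s) or (contact force between saw_44 and anything else below 0.02 N and linear speed of saw_44 above 0.6 m/s) or (contact force between saw_54 and anything else below 0.02 N and linear speed of saw_54 above 0.6 m/s) or (contact force between saw_64 and anything else below 0.02 N and linear speed of saw_64 above 0.6 m/s)).
It fails at once if the caliper is shifted by more than 20 mm (distance of caliper from where it was at the start of the episode above 0.02 m).
It also fails if it takes over 109 s, if anything falls off the work surface, if the arm or the gripper's body presses on something with over 40 N, if the wrist force passes 120 N, or if a joint passes its speed limit or range.

## Working session

There is one attempt and no reset: what is moved stays moved. The work goes in short steps, Python scripts to look and compute and a shell command to move; the robot and the scene stay as the last step left them, time stands still between calls to the robot, and variables do not carry over. Pictures are saved under pics/ and viewed, at most 14 in all, crops included, and the job is handed in when it is done.

```bash
ls; mkdir -p pics; python3 - <<'E'
from bench import *
import cv2
for n in("top","scene"):
    p,d=camera(n); cv2.imwrite(f"pics/{n}0.png",p[:,:,::-1]); m=camera_model(n); print(m)
o=observe(); print(o)
E
```

```text
pics
{'mtx': array([[567.92256566,   0.        , 321.39172975],
       [  0.        , 567.92256566, 235.15035263],
       [  0.        ,   0.        ,   1.        ]]), 'dist_coeffs': array([-0.00218108,  0.        ,  0.        ,  0.        ,  0.        ]), 'origin': array([ 399.78288306,    6.08164253, 1750.98388525]), 'rotation': array([-0.0317664 ,  0.71355782, -0.699089  ,  0.03317687])}
{'mtx': array([[490.57832955,   0.        , 318.30223779],
       [  0.        , 490.57832955, 235.15043353],
       [  0.        ,   0.        ,   1.        ]]), 'dist_coeffs': array([-0.12400587,  0.        ,  0.        ,  0.        ,  0.        ]), 'origin': array([1148.70271395, -587.18603368,  834.37879792]), 'rotation': array([-0.35558092,  0.84949213,  0.3566359 , -0.15727732])}
{'time_s': 0.1, 'joints': array([-1.27601669e+00,  2.41360173e-01,  3.88359352e-03,  1.33521080e+00,
       -2.23637521e-05,  1.57080297e+00]), 'qvel': array([ 7.89219726e-04, -1.64517982e-03,  5.06987858e-03, -1.16562403e-05,
        9.79386299e-04, -1.55120274e-04]), 'joint_efforts': array([ 4.27665054e-04, -3.73137403e+01,  2.53010076e+01,  1.08654506e-02,
        8.76803483e-05, -1.27179547e-05]), 'position': array([ 145.19478327, -478.21349773,  403.89982499]), 'tcp_rot': array([-9.33631351e-04,  9.89157814e-01,  1.46853414e-01, -1.49920553e-04]), 'force': array([ 0.0632682 , -0.2360535 , -0.83425366]), 'torque': array([ 0.00462922, -0.01462893,  0.06870146]), 'gripper_force': 0.0, 'gripper_width': 85.29172039389842}
```

View pics/top0.png

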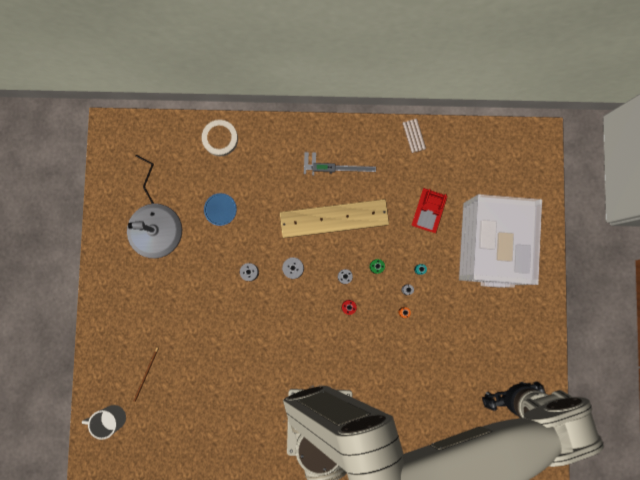

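View pics/scene0.png

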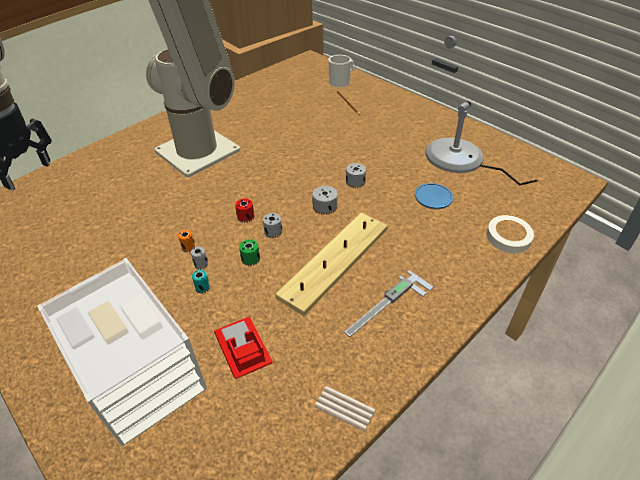

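The scene: the drawers are at right (-y), so the order is 32→dowel_1 … 64→dowel_4.

Candidates in the top picture:
- **saw_32:** grey (408,290). The orange (405,313) and turquoise (421,269) ones are look-alikes.
- **saw_44:** grey (345,276). Not the green (378,266) or red (349,307) one.
- **saw_54:** grey (248,272).
- **saw_64:** grey (293,268).

The dowels are the dark dots at about (373,212), (347,216), (321,219) and (295,222).

```bash
cat > h.py <<'E'
from bench import *
import numpy as np, cv2
from scipy.spatial.transform import Rotation as R
def rot(m):
    q=m['rotation']; return R.from_quat([q[1],q[2],q[3],q[0]]).as_matrix()
def cloud(n,d):
    m=camera_model(n); v,u=np.mgrid[:480,:640]
    p=cv2.undistortPoints(np.stack([u,v],-1).reshape(-1,1,2).astype(float),m['mtx'],m['dist_coeffs']).reshape(480,640,2)
    P=np.dstack([p*d[...,None],d]); return P@rot(m).T+m['origin']
def ray(n,px,z):
    m=camera_model(n); p=cv2.undistortPoints(np.array(px,float).reshape(-1,1,2),m['mtx'],m['dist_coeffs']).reshape(-1,2)
    r=np.c_[p,np.ones(len(p))]@rot(m).T; return m['origin']+r*((z-m['origin'][2])/r[:,2])[:,None]
def proj(n,X):
    m=camera_model(n); Rm=rot(m); rv,_=cv2.Rodrigues(Rm.T)
    return cv2.projectPoints(np.array(X,float).reshape(-1,1,3),rv,-Rm.T@m['origin'],m['mtx'],m['dist_coeffs'])[0].reshape(-1,2)
E
python3 - <<'E'
from h import *
out=[]
for n,S in(("top",{64:(293,268),54:(248,272),44:(345,276),32:(408,290)}),("scene",{64:(325,195),54:(356,172),44:(272,220),32:(199,254)})):
    p,d=camera(n); C=cloud(n,d)
    for k,c in S.items():
        X=ray(n,[c],45)[0]
        m=(np.hypot(C[...,0]-X[0],C[...,1]-X[1])<45)&(C[...,2]>39)&(C[...,2]<55)&(d>0)
        lab=cv2.connectedComponents(m.astype(np.uint8))[1]; l=lab[c[1],c[0]]; 
        Q=C[lab==l] if l else C[m]
        z=np.median(Q[:,2]); cc,r=cv2.minEnclosingCircle(Q[:,:2].astype(np.float32))
        print(n,k,len(Q),z.round(1),np.array(cc).round(1),round(2*r,1),Q[:,:2].mean(0).round(1),"table",np.median(C[c[1]+25:c[1]+30,c[0]-30:c[0]+30,2]).round(1))
    if n=="top":
        cr=p[195:325,235:435]; cv2.imwrite("pics/crop0.png",cv2.resize(cr[:,:,::-1],None,fx=4,fy=4,interpolation=cv2.INTER_CUBIC))
    else:
        cr=p[150:325,170:400]; cv2.imwrite("pics/crop1.png",cv2.resize(cr[:,:,::-1],None,fx=3.4,fy=3.4,interpolation=cv2.INTER_CUBIC))
E
```

```text
top 64 328 46.2 [456.3  89. ] 63.6 [456.3  88.4] table 1.6
top 54 240 46.1 [442.  221.2] 53.9 [441.9 220.8] table 1.2
top 44 157 46.4 [434. -69.] 43.2 [434.3 -68.9] table 2.6
top 32 81 46.0 [ 398.8 -258.5] 32.3 [ 399.  -258.3] table 1.7
scene 64 329 42.9 [460.8  85.5] 66.4 [461.8  86.3] table -2.1
scene 54 204 42.5 [444.4 220.8] 57.0 [446.7 219.7] table -1.8
scene 44 187 43.0 [438.5 -69.1] 46.7 [439.3 -70.6] table -1.1
scene 32 115 42.8 [ 403.  -258.7] 33.4 [ 403.6 -259.7] table -0.2
```

View pics/crop0.png

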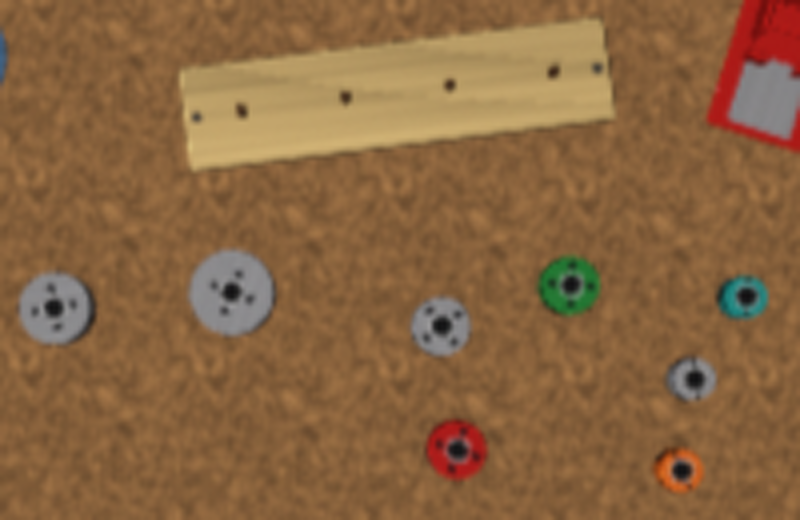

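View pics/crop1.png

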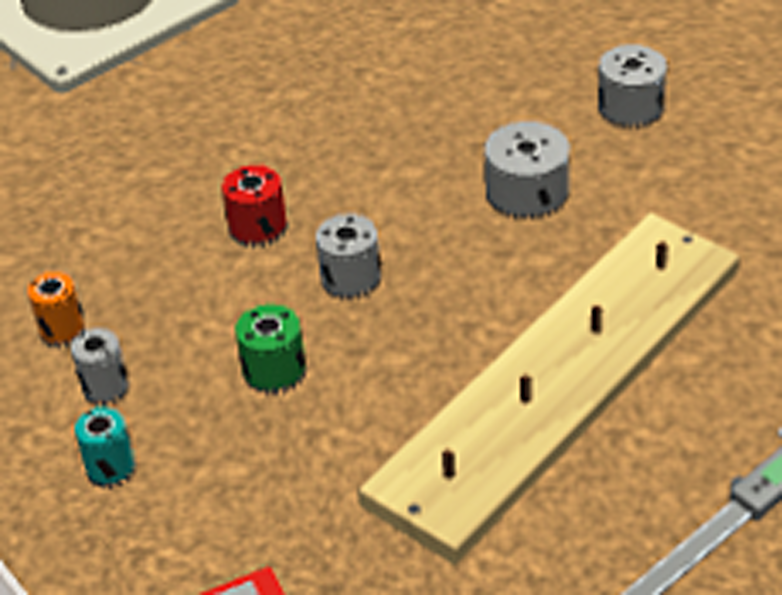

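The crops confirm the choice: four grey cups, in top-crop pixels at (231,292) 64, (54,308) 54, (441,325) 44 and (694,380) 32. The dark dowels are clear in both views. Next I measure the dowels.

```bash
python3 - <<'E'
from h import *
from scipy.optimize import least_squares
pts={}
for n,c in(("top",[(373,212.7),(347.3,216),(321.3,219.3),(295.2,222.5)]),("scene",[(302,287),(324.6,264.5),(345.3,244),(364.5,225)])):
    p,d=camera(n); g=255-p.max(2).astype(float); L=[]
    for u,v in c:
        u0,v0=int(round(u))-6,int(round(v))-7; w=np.clip(g[v0:v0+15,u0:u0+13]-130,0,None); yy,xx=np.mgrid[v0:v0+15,u0:u0+13]
        L.append([(w*xx).sum()/w.sum(),(w*yy).sum()/w.sum()])
    pts[n]=np.array(L); print(n,pts[n].round(1).tolist(), "onplane z29", ray(n,L,29).round(1)[:,:2].tolist(),"z38",ray(n,L,38).round(1)[:,:2].tolist())
    # board depth edges
    C=cloud(n,d); 
    m=(abs(C[...,2]-18)<8)&(p[...,0]>170)&(C[...,0]>480)&(C[...,0]<720)&(abs(C[...,1])<300)
    k,l,s,_=cv2.connectedComponentsWithStats(m.astype(np.uint8)); i=1+s[1:,4].argmax()
    print(cv2.minAreaRect(C[l==i][:,:2].astype(np.float32)))
E
```

```text
top [[372.9, 212.4], [347.1, 215.8], [321.0, 218.8], [295.0, 222.3]] onplane z29 [[631.4, -151.8], [619.4, -72.9], [608.5, 6.6], [596.3, 85.4]] z38 [[630.2, -151.0], [618.3, -72.5], [607.4, 6.6], [595.2, 85.0]]
((613.4495849609375, -32.110260009765625), (76.64964294433594, 327.2200927734375), 8.425761222839355)
scene [[301.4, 286.2], [323.8, 264.1], [344.7, 243.6], [363.8, 224.8]] onplane z29 [[634.0, -153.3], [622.1, -74.6], [610.5, 4.5], [599.2, 82.9]] z38 [[639.8, -158.1], [628.0, -80.4], [616.6, -2.1], [605.3, 75.4]]
((616.017822265625, -32.81483459472656), (81.82378387451172, 330.21209716796875), 8.497276306152344)
```

```bash
cat > go.py <<'E'
# print tool-frame shift from the present pose to world x y z, and the remaining spin to the tool-x angle 1.716
from h import *
import sys
o=observe(); q=o['tcp_rot']; M=R.from_quat([q[1],q[2],q[3],q[0]]).as_matrix()
t=np.array([float(a) for a in sys.argv[1:4]]); ang=np.arctan2(M[1,0],M[0,0])
print("shift",(M.T@(t-o['position'])).round(1),"spin",round(ang-1.716,3),"pos",o['position'].round(1),"tilt",M[:2,2].round(4),"w",o['gripper_width'].round(1),"t",o['time_s'],"F",o['force'].round(1),"j",o['joints'].round(2))
E
python3 -m crank '[{"spin":-0.118,"z":8,"claw":-0.3},{"spin":-0.118,"z":8,"claw":-0.3},{"spin":-0.118,"z":8,"claw":-0.3},{"spin":-0.118,"z":8,"claw":-0.3},{"spin":-0.118,"z":8,"claw":-0.3},{"spin":-0.118,"z":8,"claw":-0.3},{"spin":-0.118,"z":8,"claw":-0.3},{"spin":-0.118,"z":8,"claw":-0.3},{"spin":-0.118,"z":8,"claw":-0.3},{"spin":-0.118,"z":8,"claw":-0.3},{"spin":-0.118,"z":8,"claw":-0.3},{"spin":-0.118,"z":8,"claw":-0.3}]' 40
python3 go.py 401 -258.6 300
```

```text
schema error: expected keys claw, x, y, z, spin
Traceback (most recent call last):
  File "go.py", line 6, in <module>
    print("shift",(M.T@(t-o['position'])).round(1),"spin",round(ang-1.716,3),"pos",o['position'].round(1),"tilt",M[:2,2].round(4),"w",o['gripper_width'].round(1),"t",o['time_s'],"F",o['force'].round(1),"j",o['joints'].round(2))
                                                                                                                                      ^^^^^^^^^^^^^^^^^^^^^^^^
AttributeError: 'float' object has no attribute 'round'
```

All keys are needed in every row.

```bash
sed -i "s/o\['gripper_width'\].round(1)/round(o['gripper_width'],1)/" go.py
python3 -m crank '[{"claw":-0.3,"x":0,"y":0,"z":8,"spin":-0.118},{"claw":-0.3,"x":0,"y":0,"z":8,"spin":-0.118},{"claw":-0.3,"x":0,"y":0,"z":8,"spin":-0.118},{"claw":-0.3,"x":0,"y":0,"z":8,"spin":-0.118},{"claw":-0.3,"x":0,"y":0,"z":8,"spin":-0.118},{"claw":-0.3,"x":0,"y":0,"z":8,"spin":-0.118},{"claw":-0.3,"x":0,"y":0,"z":8,"spin":-0.118},{"claw":-0.3,"x":0,"y":0,"z":8,"spin":-0.118},{"claw":-0.3,"x":0,"y":0,"z":8,"spin":-0.118},{"claw":-0.3,"x":0,"y":0,"z":8,"spin":-0.118},{"claw":-0.3,"x":0,"y":0,"z":8,"spin":-0.118},{"claw":-0.3,"x":0,"y":0,"z":8,"spin":-0.118}]' 40
python3 go.py 401 -258.6 300
```

```text
time_s: 1.3
position: [145.3, -478.4, 308.3]
tcp_rot: [-0.0, 0.654, 0.757, 0.0]
force: [-0.4, 0.3, 0.1]
gripper_width: 55.3
gripper_force: 0.0
shift [180.3 285.    8.3] spin 0.001 pos [ 145.3 -478.4  308.3] tilt [-0.      0.0001] w 55.3 t 1.3 F [-0.4  0.3  0.1] j [-1.28  0.3  -0.17  1.1  -0.    0.15]
```

```bash

python3 -m crank '[{"claw":-0.3,"x":18,"y":28.5,"z":5.8,"spin":0},{"claw":-0.3,"x":18,"y":28.5,"z":5.8,"spin":0},{"claw":-0.3,"x":18,"y":28.5,"z":5.8,"spin":0},{"claw":-0.3,"x":18,"y":28.5,"z":5.8,"spin":0},{"claw":-0.3,"x":18,"y":28.5,"z":5.8,"spin":0},{"claw":-0.3,"x":18,"y":28.5,"z":5.8,"spin":0},{"claw":-0.3,"x":18,"y":28.5,"z":5.8,"spin":0},{"claw":-0.3,"x":18,"y":28.5,"z":5.8,"spin":0},{"claw":-0.3,"x":18,"y":28.5,"z":5.8,"spin":0},{"claw":-0.3,"x":18,"y":28.5,"z":5.8,"spin":0},{"claw":-0.3,"x":0,"y":0,"z":0,"spin":0},{"claw":-0.3,"x":0,"y":0,"z":0,"spin":0}]' 40
python3 go.py 401 -258.6 182
python3 - <<'E'
from h import *
p,d=camera("scene"); u,v=proj("scene",[[401,-258.6,50]])[0].astype(int); print(u,v)
cv2.imwrite("pics/s1.png",cv2.resize(p[max(v-90,0):v+60,max(u-100,0):u+100,::-1],None,fx=3.5,fy=3.5))
E
```

```text
time_s: 2.3
position: [403.3, -259.2, 250.3]
tcp_rot: [-0.0, 0.654, 0.756, -0.0]
force: [-0.6, -1.2, 1.0]
gripper_width: 55.4
gripper_force: 0.0
shift [ 0.9 -2.2 68.3] spin -0.001 pos [ 403.3 -259.2  250.3] tilt [-0.0009  0.0002] w 55.4 t 2.3 F [-0.6 -1.2  1. ] j [-0.57  0.33 -0.3   0.94 -0.    0.86]
196 248
```

View pics/s1.png

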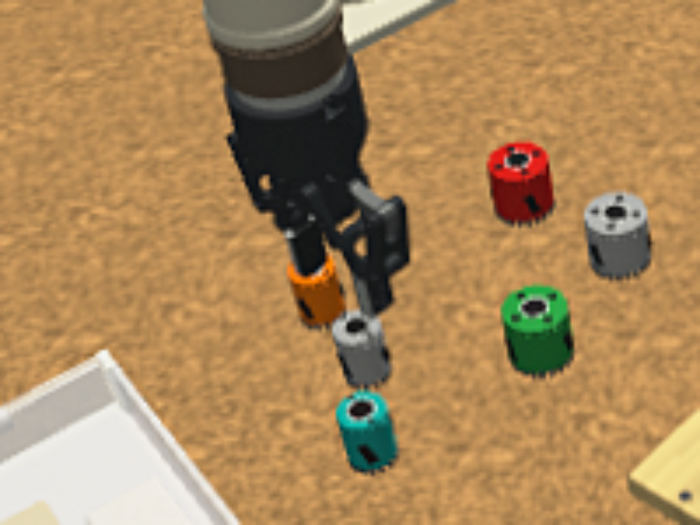

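```bash

python3 -m crank '[{"claw":-0.3,"x":0.5,"y":-2,"z":10,"spin":0},{"claw":-0.3,"x":0.5,"y":0,"z":10,"spin":0},{"claw":-0.3,"x":0,"y":0,"z":10,"spin":0},{"claw":-0.3,"x":0,"y":0,"z":10,"spin":0},{"claw":-0.3,"x":0,"y":0,"z":10,"spin":0},{"claw":-0.3,"x":0,"y":0,"z":10,"spin":0},{"claw":-0.3,"x":0,"y":0,"z":8,"spin":0},{"claw":-0.3,"x":0,"y":0,"z":0,"spin":0},{"claw":0.1,"x":0,"y":0,"z":0,"spin":0},{"claw":0.3,"x":0,"y":0,"z":0,"spin":0},{"claw":1,"x":0,"y":0,"z":0,"spin":0},{"claw":1,"x":0,"y":0,"z":0,"spin":0}]' 50
python3 -m crank '[{"claw":1,"x":0,"y":0,"z":0,"spin":0},{"claw":1,"x":0,"y":0,"z":0,"spin":0},{"claw":1,"x":0,"y":0,"z":0,"spin":0}]' 50
python3 go.py 401 -258.6 182
```

```text
time_s: 3.35
position: [400.5, -260.0, 183.3]
tcp_rot: [0.001, 0.656, 0.755, -0.0]
force: [-0.4, -0.1, -0.2]
gripper_width: 30.5
gripper_force: 49.3
time_s: 3.6
position: [400.5, -260.0, 183.2]
tcp_rot: [0.001, 0.656, 0.755, -0.0]
force: [-1.0, -0.9, 3.2]
gripper_width: 30.1
gripper_force: 49.6
shift [1.3 0.7 1.2] spin -0.005 pos [ 400.5 -260.   183.2] tilt [ 0.0007 -0.0012] w 30.1 t 3.6 F [-1.  -0.9  3.2] j [-0.58  0.42 -0.39  0.76 -0.    0.86]
```

```bash

python3 -m crank '[{"claw":1,"x":0,"y":0,"z":-12,"spin":0},{"claw":1,"x":0,"y":0,"z":-25,"spin":0},{"claw":1,"x":0,"y":0,"z":-25,"spin":0},{"claw":1,"x":8,"y":27,"z":0,"spin":0},{"claw":1,"x":8,"y":27,"z":0,"spin":0},{"claw":1,"x":8,"y":27,"z":0,"spin":0},{"claw":1,"x":8,"y":27,"z":0,"spin":0},{"claw":1,"x":8,"y":27,"z":0,"spin":0},{"claw":1,"x":8,"y":27,"z":0,"spin":0},{"claw":1,"x":8,"y":27,"z":0,"spin":0},{"claw":1,"x":8,"y":27,"z":0,"spin":0},{"claw":1,"x":8,"y":27,"z":0,"spin":0}]' 50
python3 -m crank '[{"claw":1,"x":0,"y":0,"z":0,"spin":0},{"claw":1,"x":0,"y":0,"z":0,"spin":0}]' 50
python3 go.py 632 -153.5 202
python3 - <<'E'
from h import *
p,d=camera("scene"); u,v=proj("scene",[[632,-153,50]])[0].astype(int); print(u,v)
cv2.imwrite("pics/s2.png",cv2.resize(p[max(v-90,0):v+60,max(u-100,0):u+100,::-1],None,fx=3.5,fy=3.5))
E
```

```text
time_s: 4.6
position: [631.7, -153.4, 244.0]
tcp_rot: [-0.001, 0.656, 0.755, -0.0]
force: [-0.1, -1.5, -1.7]
gripper_width: 30.5
gripper_force: 49.7
time_s: 4.77
position: [631.5, -153.2, 243.5]
tcp_rot: [-0.001, 0.655, 0.756, -0.0]
force: [-0.0, -0.1, -0.5]
gripper_width: 30.3
gripper_force: 49.8
shift [-0.4  0.5 41.5] spin -0.003 pos [ 631.5 -153.2  243.5] tilt [-0.0015  0.0006] w 30.3 t 4.7667 F [-0.  -0.1 -0.5] j [-0.24  0.64  0.19  1.13  0.    1.19]
300 279
```

View pics/s2.png

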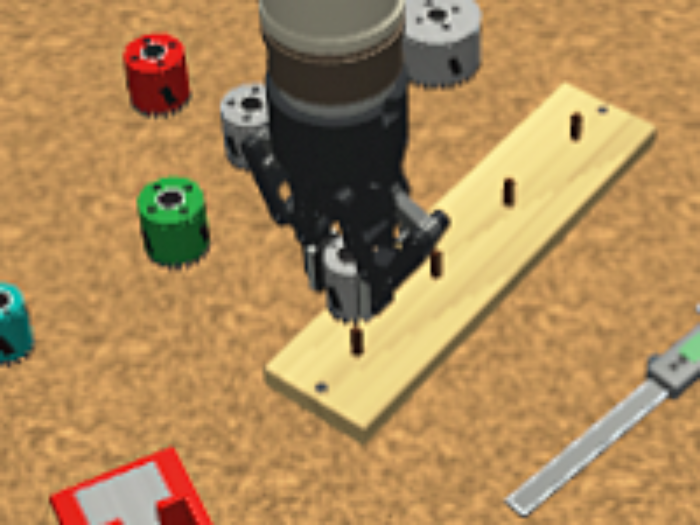

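```bash

python3 - <<'E'
from h import *
b=proj("scene",[[300,0,0]])
c=lambda X:((proj("scene",[X])[0]-[200,189])*3.5).round(0)
print("saw bottom exp",c([631.5,-152.2,60]),"near rim bottom",c([631.5+8,-152.2-13.5,60]),"top centre",c([631.5,-152.2,105]),"dowel mid",c([632,-152.3,29]),"dowel top",c([632,-152.3,40]))
E
```

```text
saw bottom exp [352. 304.] near rim bottom [344. 323.] top centre [348. 252.] dowel mid [354. 338.] dowel top [353. 326.]
```

The picture and the projection agree to about 1 mm: the saw is hanging squarely over dowel_1. Lowering it.

```bash

python3 -m crank '[{"claw":1,"x":0,"y":0.5,"z":8,"spin":0},{"claw":1,"x":0,"y":0,"z":8,"spin":0},{"claw":1,"x":0,"y":0,"z":8,"spin":0},{"claw":1,"x":0,"y":0,"z":8,"spin":0},{"claw":1,"x":0,"y":0,"z":5,"spin":0},{"claw":1,"x":0,"y":0,"z":3,"spin":0},{"claw":1,"x":0,"y":0,"z":1,"spin":0},{"claw":1,"x":0,"y":0,"z":0,"spin":0},{"claw":1,"x":0,"y":0,"z":0,"spin":0}]' 50
python3 go.py 632 -153.5 201.2
```

```text
time_s: 5.57
position: [631.5, -154.5, 204.0]
tcp_rot: [0.0, 0.656, 0.755, 0.0]
force: [0.2, 0.2, -1.6]
gripper_width: 30.2
gripper_force: 49.8
shift [0.9 0.6 2.8] spin -0.005 pos [ 631.5 -154.5  204. ] tilt [ 0.0007 -0.0002] w 30.2 t 5.5667 F [ 0.2  0.2 -1.6] j [-0.24  0.67  0.15  1.04 -0.    1.19]
```

```bash

python3 -m crank '[{"claw":1,"x":0.5,"y":0,"z":1,"spin":0},{"claw":1,"x":0.5,"y":0,"z":1,"spin":0},{"claw":1,"x":0,"y":0,"z":1,"spin":0},{"claw":1,"x":0,"y":0,"z":0,"spin":0},{"claw":1,"x":0,"y":0,"z":0,"spin":0}]' 50
python3 -m crank '[{"claw":0.2,"x":0,"y":0,"z":0,"spin":0},{"claw":0,"x":0,"y":0,"z":0,"spin":0},{"claw":-0.3,"x":0,"y":0,"z":0,"spin":0},{"claw":-0.5,"x":0,"y":0,"z":0,"spin":0},{"claw":-0.5,"x":0,"y":0,"z":-15,"spin":0},{"claw":-0.5,"x":0,"y":0,"z":-15,"spin":0},{"claw":-0.5,"x":0,"y":0,"z":-25,"spin":0},{"claw":-0.5,"x":0,"y":0,"z":-25,"spin":0}]' 50
python3 go.py 436.3 -69 250
```

```text
time_s: 5.98
position: [631.4, -153.4, 201.3]
tcp_rot: [0.0, 0.656, 0.755, 0.0]
force: [-0.6, 0.3, 2.9]
gripper_width: 30.6
gripper_force: 49.9
time_s: 6.65
position: [630.7, -153.4, 280.4]
tcp_rot: [-0.001, 0.656, 0.755, -0.001]
force: [0.4, -0.5, 1.2]
gripper_width: 64.2
gripper_force: 0.0
shift [ 110.6 -180.7   30.9] spin -0.005 pos [ 630.7 -153.4  280.4] tilt [-0.0027  0.0006] w 64.2 t 6.65 F [ 0.4 -0.5  1.2] j [-0.24  0.61  0.24  1.2  -0.    1.19]
```

```bash

python3 -m crank '[{"claw":-0.5,"x":11,"y":-18,"z":2.5,"spin":0},{"claw":-0.5,"x":11,"y":-18,"z":2.5,"spin":0},{"claw":-0.5,"x":11,"y":-18,"z":2.5,"spin":0},{"claw":-0.5,"x":11,"y":-18,"z":2.5,"spin":0},{"claw":-0.5,"x":11,"y":-18,"z":2.5,"spin":0},{"claw":-0.5,"x":11,"y":-18,"z":2.5,"spin":0},{"claw":-0.5,"x":11,"y":-18,"z":2.5,"spin":0},{"claw":-0.5,"x":11,"y":-18,"z":2.5,"spin":0},{"claw":-0.5,"x":11,"y":-18,"z":2.5,"spin":0},{"claw":-0.5,"x":11,"y":-18,"z":2.5,"spin":0},{"claw":-0.5,"x":0,"y":0,"z":0,"spin":0},{"claw":-0.5,"x":0,"y":0,"z":0,"spin":0}]' 50
python3 go.py 436.3 -69 182
python3 - <<'E'
from h import *
p,d=camera("scene"); cv2.imwrite("pics/s3.png",cv2.resize(p[130:330,170:400,::-1],None,fx=2.9,fy=2.9)); C=cloud("scene",d)
m=(np.hypot(C[...,0]-632,C[...,1]+152.3)<30)&(C[...,2]>55)&(C[...,2]<72)
Q=C[m]; print(len(Q),np.median(Q[:,2]),cv2.minEnclosingCircle(Q[:,:2].astype(np.float32)))
E
```

```text
time_s: 7.65
position: [436.8, -69.3, 255.8]
tcp_rot: [-0.0, 0.656, 0.755, -0.0]
force: [-0.1, 0.6, -0.5]
gripper_width: 63.9
gripper_force: 0.0
shift [ 0.4 -0.5 73.8] spin -0.005 pos [436.8 -69.3 255.8] tilt [-0.0002 -0.0001] w 63.9 t 7.65 F [-0.1  0.6 -0.5] j [-0.16  0.26 -0.39  0.92 -0.    1.27]
157 60.96037241005388 ((631.5404663085938, -152.8553009033203), 16.597949981689453)
```

View pics/s3.png

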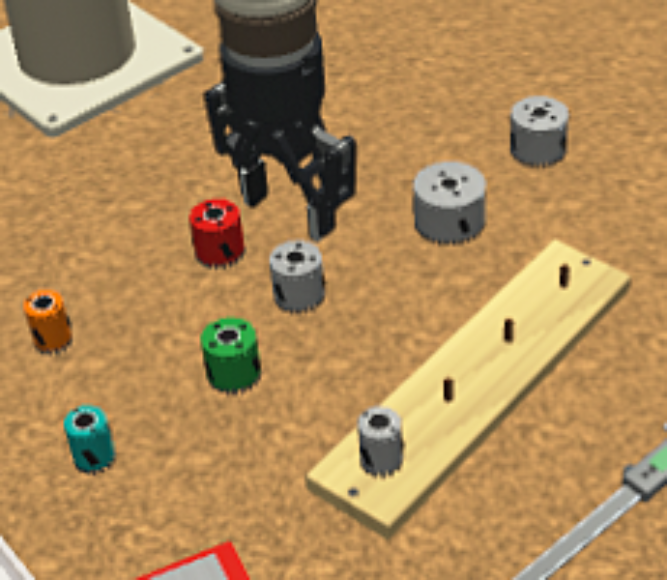

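The saw_32 stands on dowel_1 (crop 380,440), with its cap at the right height. The gripper is above saw_44 (crop 297,275) and clear of red.

```bash

python3 -m crank '[{"claw":-0.5,"x":0.5,"y":-0.5,"z":12,"spin":0},{"claw":-0.5,"x":0,"y":0,"z":12,"spin":0},{"claw":-0.5,"x":0,"y":0,"z":12,"spin":0},{"claw":-0.5,"x":0,"y":0,"z":12,"spin":0},{"claw":-0.5,"x":0,"y":0,"z":12,"spin":0},{"claw":-0.5,"x":0,"y":0,"z":10,"spin":0},{"claw":-0.5,"x":0,"y":0,"z":4,"spin":0},{"claw":-0.5,"x":0,"y":0,"z":0,"spin":0},{"claw":-0.2,"x":0,"y":0,"z":0,"spin":0},{"claw":0,"x":0,"y":0,"z":0,"spin":0},{"claw":1,"x":0,"y":0,"z":0,"spin":0},{"claw":1,"x":0,"y":0,"z":0,"spin":0}]' 50
python3 -m crank '[{"claw":1,"x":0,"y":0,"z":0,"spin":0},{"claw":1,"x":0,"y":0,"z":0,"spin":0},{"claw":1,"x":0,"y":0,"z":0,"spin":0}]' 50
python3 go.py 620.4 -73.8 200
```

```text
time_s: 8.7
position: [437.7, -69.4, 182.5]
tcp_rot: [0.001, 0.656, 0.755, 0.001]
force: [0.7, -1.3, 2.6]
gripper_width: 43.2
gripper_force: 50.8
time_s: 8.95
position: [437.7, -69.4, 182.5]
tcp_rot: [0.001, 0.656, 0.755, 0.001]
force: [0.8, -0.5, 5.7]
gripper_width: 42.9
gripper_force: 51.1
shift [-29.9 180.4 -17.1] spin -0.005 pos [437.7 -69.4 182.5] tilt [ 0.0023 -0.0006] w 42.9 t 8.95 F [ 0.8 -0.5  5.7] j [-0.16  0.37 -0.48  0.72 -0.    1.27]
```

```bash

python3 -m crank '[{"claw":1,"x":0,"y":0,"z":-12,"spin":0},{"claw":1,"x":0,"y":0,"z":-25,"spin":0},{"claw":1,"x":0,"y":0,"z":-25,"spin":0},{"claw":1,"x":-3.7,"y":22.5,"z":0,"spin":0},{"claw":1,"x":-3.7,"y":22.5,"z":0,"spin":0},{"claw":1,"x":-3.7,"y":22.5,"z":0,"spin":0},{"claw":1,"x":-3.7,"y":22.5,"z":0,"spin":0},{"claw":1,"x":-3.7,"y":22.5,"z":0,"spin":0},{"claw":1,"x":-3.7,"y":22.5,"z":0,"spin":0},{"claw":1,"x":-3.7,"y":22.5,"z":0,"spin":0},{"claw":1,"x":-3.7,"y":22.5,"z":0,"spin":0},{"claw":1,"x":0,"y":0,"z":0,"spin":0}]' 50
python3 -m crank '[{"claw":1,"x":0,"y":0,"z":0,"spin":0},{"claw":1,"x":0,"y":0,"z":0,"spin":0}]' 50
python3 go.py 620.4 -73.8 200.5
python3 - <<'E'
from h import *
p,d=camera("scene"); u,v=proj("scene",[[620,-74,50]])[0].astype(int)
for X in([620.4,-73.6,62],[620.4,-73.6,107],[620.4,-73.6,40]): print(((proj("scene",[X])[0]-[u-80,v-80])*4).round())
cv2.imwrite("pics/s4.png",cv2.resize(p[v-80:v+50,u-80:u+80,::-1],None,fx=4,fy=4))
E
```

```text
time_s: 9.95
position: [622.5, -73.3, 242.6]
tcp_rot: [0.001, 0.656, 0.755, 0.001]
force: [1.3, 0.5, -0.8]
gripper_width: 42.7
gripper_force: 51.2
time_s: 10.12
position: [618.4, -73.2, 242.5]
tcp_rot: [-0.001, 0.656, 0.755, -0.001]
force: [-0.7, -0.3, -1.5]
gripper_width: 43.3
gripper_force: 51.2
shift [-0.9  2.  42. ] spin -0.005 pos [618.4 -73.2 242.5] tilt [-0.0033  0.0005] w 43.3 t 10.1167 F [-0.7 -0.3 -1.5] j [-0.12  0.59  0.1   1.09  0.    1.31]
[322. 309.]
[322. 250.]
[322. 336.]
```

View pics/s4.png

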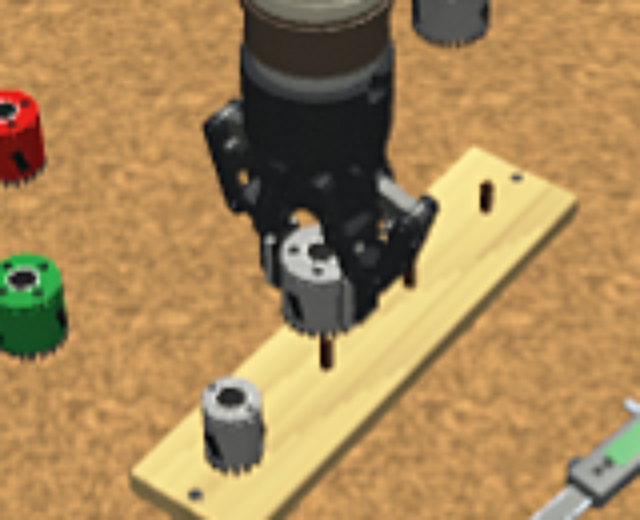

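The arbor hole at (319,252) is 1 mm from the expected place. Lowering.

```bash

python3 -m crank '[{"claw":1,"x":0,"y":1,"z":8,"spin":0},{"claw":1,"x":0,"y":0,"z":8,"spin":0},{"claw":1,"x":0,"y":0,"z":8,"spin":0},{"claw":1,"x":0,"y":0,"z":8,"spin":0},{"claw":1,"x":0,"y":0,"z":5,"spin":0},{"claw":1,"x":0,"y":0,"z":2,"spin":0},{"claw":1,"x":0,"y":0,"z":1,"spin":0},{"claw":1,"x":0,"y":0,"z":1,"spin":0},{"claw":1,"x":0,"y":0,"z":1,"spin":0},{"claw":1,"x":0,"y":0,"z":0,"spin":0},{"claw":1,"x":0,"y":0,"z":0,"spin":0}]' 50
python3 go.py 620.4 -73.8 200.5
```

```text
time_s: 11.08
position: [620.5, -73.3, 202.0]
tcp_rot: [0.0, 0.656, 0.755, 0.0]
force: [-0.2, 0.6, -1.7]
gripper_width: 43.1
gripper_force: 51.3
shift [-0.5 -0.2  1.5] spin -0.005 pos [620.5 -73.3 202. ] tilt [ 0.0006 -0.    ] w 43.1 t 11.0833 F [-0.2  0.6 -1.7] j [-0.12  0.63  0.06  1.    0.    1.31]
```

```bash

python3 -m crank '[{"claw":1,"x":0,"y":0,"z":1,"spin":0},{"claw":1,"x":0,"y":0,"z":1,"spin":0},{"claw":1,"x":0,"y":0,"z":0,"spin":0},{"claw":0,"x":0,"y":0,"z":0,"spin":0},{"claw":-0.2,"x":0,"y":0,"z":0,"spin":0},{"claw":-0.5,"x":0,"y":0,"z":0,"spin":0},{"claw":-0.8,"x":0,"y":0,"z":0,"spin":0},{"claw":-0.8,"x":0,"y":0,"z":0,"spin":0},{"claw":-0.8,"x":0,"y":0,"z":-15,"spin":0},{"claw":-0.8,"x":0,"y":0,"z":-25,"spin":0},{"claw":-0.8,"x":0,"y":0,"z":-25,"spin":0},{"claw":-0.8,"x":0,"y":0,"z":-15,"spin":0}]' 50
python3 go.py 443.3 221 255
```

```text
time_s: 12.08
position: [621.0, -73.3, 282.1]
tcp_rot: [0.001, 0.656, 0.755, 0.001]
force: [0.2, 0.5, 0.1]
gripper_width: 76.9
gripper_force: 0.0
shift [ 316.3 -134.9   26.5] spin -0.005 pos [621.  -73.3 282.1] tilt [ 0.0028 -0.0003] w 76.9 t 12.0833 F [0.2 0.5 0.1] j [-0.12  0.56  0.16  1.17  0.    1.31]
```

```bash

python3 -m crank '[{"claw":-0.8,"x":31.5,"y":-13.5,"z":1.5,"spin":0},{"claw":-0.8,"x":31.5,"y":-13.5,"z":1.5,"spin":0},{"claw":-0.8,"x":31.5,"y":-13.5,"z":1.5,"spin":0},{"claw":-0.8,"x":31.5,"y":-13.5,"z":1.5,"spin":0},{"claw":-0.8,"x":31.5,"y":-13.5,"z":1.5,"spin":0},{"claw":-0.8,"x":31.5,"y":-13.5,"z":1.5,"spin":0},{"claw":-0.8,"x":31.5,"y":-13.5,"z":1.5,"spin":0},{"claw":-0.8,"x":31.5,"y":-13.5,"z":2.5,"spin":0},{"claw":-0.8,"x":31.5,"y":-13.5,"z":2.5,"spin":0},{"claw":-0.8,"x":31.5,"y":-13.5,"z":2.5,"spin":0},{"claw":-0.8,"x":0,"y":0,"z":0,"spin":0},{"claw":-0.8,"x":0,"y":0,"z":0,"spin":0}]' 50
python3 go.py 443.3 221 180
```

```text
time_s: 13.08
position: [441.7, 221.2, 261.6]
tcp_rot: [0.0, 0.654, 0.756, -0.0]
force: [-0.5, 0.2, -0.0]
gripper_width: 76.8
gripper_force: 0.0
shift [-0.4  1.6 81.6] spin -0.001 pos [441.7 221.2 261.6] tilt [-0.0003 -0.0004] w 76.8 t 13.0833 F [-0.5  0.2 -0. ] j [ 0.46  0.34 -0.25  0.98 -0.    1.89]
```

```bash

python3 -m crank '[{"claw":-0.8,"x":0,"y":1.5,"z":14,"spin":0},{"claw":-0.8,"x":0,"y":0,"z":14,"spin":0},{"claw":-0.8,"x":0,"y":0,"z":14,"spin":0},{"claw":-0.8,"x":0,"y":0,"z":14,"spin":0},{"claw":-0.8,"x":0,"y":0,"z":12,"spin":0},{"claw":-0.8,"x":0,"y":0,"z":9,"spin":0},{"claw":-0.8,"x":0,"y":0,"z":4,"spin":0},{"claw":-0.8,"x":0,"y":0,"z":0,"spin":0},{"claw":-0.5,"x":0,"y":0,"z":0,"spin":0},{"claw":-0.3,"x":0,"y":0,"z":0,"spin":0},{"claw":1,"x":0,"y":0,"z":0,"spin":0},{"claw":1,"x":0,"y":0,"z":0,"spin":0}]' 50
python3 -m crank '[{"claw":1,"x":0,"y":0,"z":0,"spin":0},{"claw":1,"x":0,"y":0,"z":0,"spin":0},{"claw":1,"x":0,"y":0,"z":0,"spin":0}]' 50
python3 go.py 609.3 5.6 240
```

```text
time_s: 14.08
position: [444.7, 220.1, 181.8]
tcp_rot: [0.001, 0.656, 0.755, 0.001]
force: [-0.2, -1.1, 5.1]
gripper_width: 53.3
gripper_force: 52.6
time_s: 14.33
position: [444.7, 220.1, 181.8]
tcp_rot: [0.001, 0.656, 0.755, 0.001]
force: [-0.4, -1.2, 6.2]
gripper_width: 53.6
gripper_force: 52.7
shift [-235.4  133.2  -58. ] spin -0.005 pos [444.7 220.1 181.8] tilt [0.002  0.0004] w 53.6 t 14.3333 F [-0.4 -1.2  6.2] j [ 0.46  0.45 -0.34  0.78 -0.    1.89]
```

```bash

python3 -m crank '[{"claw":1,"x":0,"y":0,"z":-12,"spin":0},{"claw":1,"x":0,"y":0,"z":-25,"spin":0},{"claw":1,"x":0,"y":0,"z":-25,"spin":0},{"claw":1,"x":-26.1,"y":14.8,"z":0,"spin":0},{"claw":1,"x":-26.1,"y":14.8,"z":0,"spin":0},{"claw":1,"x":-26.1,"y":14.8,"z":0,"spin":0},{"claw":1,"x":-26.1,"y":14.8,"z":0,"spin":0},{"claw":1,"x":-26.1,"y":14.8,"z":0,"spin":0},{"claw":1,"x":-26.1,"y":14.8,"z":0,"spin":0},{"claw":1,"x":-26.1,"y":14.8,"z":0,"spin":0},{"claw":1,"x":-26.1,"y":14.8,"z":0,"spin":0},{"claw":1,"x":-26.1,"y":14.8,"z":0,"spin":0}]' 50
python3 -m crank '[{"claw":1,"x":0,"y":0,"z":0,"spin":0},{"claw":1,"x":0,"y":0,"z":0,"spin":0},{"claw":1,"x":0,"y":0,"z":0,"spin":0}]' 50
python3 go.py 609.3 5.3 200
python3 - <<'E'
from h import *
p,d=camera("scene"); u,v=proj("scene",[[609,5,50]])[0].astype(int)
for X in([609.3,5.6,62],[609.3,5.6,107],[609.3,5.6,40]): print(((proj("scene",[X])[0]-[u-80,v-80])*4).round())
cv2.imwrite("pics/s5.png",cv2.resize(p[v-80:v+70,u-80:u+80,::-1],None,fx=4,fy=4))
E
```

```text
time_s: 15.33
position: [609.4, 4.8, 242.2]
tcp_rot: [-0.0, 0.656, 0.755, -0.0]
force: [0.6, 0.5, -1.0]
gripper_width: 53.4
gripper_force: 53.2
time_s: 15.58
position: [608.4, 6.1, 242.0]
tcp_rot: [-0.001, 0.656, 0.755, -0.0]
force: [-0.4, 0.4, -2.1]
gripper_width: 53.6
gripper_force: 53.3
shift [-1.   0.9 42. ] spin -0.005 pos [608.4   6.1 242. ] tilt [-0.0019  0.0005] w 53.6 t 15.5833 F [-0.4  0.4 -2.1] j [0.01 0.56 0.05 1.06 0.   1.44]
[324. 307.]
[326. 248.]
[323. 335.]
```

View pics/s5.png

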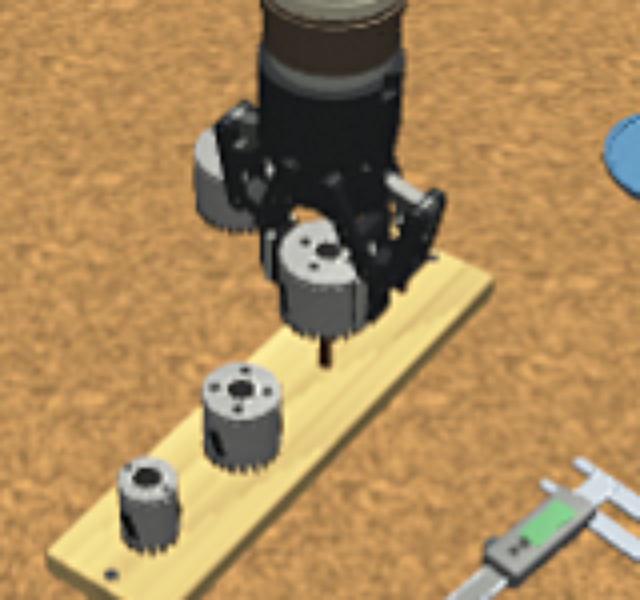

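The held saw_54's arbor hole at (327,250) is within 1 mm of where it should be, and 32 and 44 stand properly. Lowering and releasing.

```bash

python3 -m crank '[{"claw":1,"x":-0.5,"y":0.5,"z":8,"spin":0},{"claw":1,"x":0,"y":0,"z":8,"spin":0},{"claw":1,"x":0,"y":0,"z":8,"spin":0},{"claw":1,"x":0,"y":0,"z":8,"spin":0},{"claw":1,"x":0,"y":0,"z":5,"spin":0},{"claw":1,"x":0,"y":0,"z":2,"spin":0},{"claw":1,"x":0,"y":0,"z":1,"spin":0},{"claw":1,"x":0,"y":0,"z":1,"spin":0},{"claw":1,"x":0,"y":0,"z":1,"spin":0},{"claw":1,"x":0,"y":0,"z":0,"spin":0},{"claw":1,"x":0,"y":0,"z":0,"spin":0}]' 50
python3 go.py 609.3 5.3 199.8
```

```text
time_s: 16.55
position: [609.6, 5.5, 201.1]
tcp_rot: [0.0, 0.656, 0.755, 0.0]
force: [0.0, 0.5, -1.6]
gripper_width: 53.4
gripper_force: 53.3
shift [-0.2 -0.4  1.3] spin -0.005 pos [609.6   5.5 201.1] tilt [0.0007 0.    ] w 53.4 t 16.55 F [ 0.   0.5 -1.6] j [0.01 0.61 0.01 0.97 0.   1.44]
```

```bash

python3 -m crank '[{"claw":1,"x":0,"y":0,"z":1,"spin":0},{"claw":1,"x":0,"y":0,"z":0.8,"spin":0},{"claw":1,"x":0,"y":0,"z":0,"spin":0},{"claw":-0.3,"x":0,"y":0,"z":0,"spin":0},{"claw":-0.5,"x":0,"y":0,"z":0,"spin":0},{"claw":-0.8,"x":0,"y":0,"z":0,"spin":0},{"claw":-1,"x":0,"y":0,"z":0,"spin":0},{"claw":-1,"x":0,"y":0,"z":0,"spin":0},{"claw":-1,"x":0,"y":0,"z":-15,"spin":0},{"claw":-1,"x":0,"y":0,"z":-25,"spin":0},{"claw":-1,"x":0,"y":0,"z":-25,"spin":0},{"claw":-1,"x":0,"y":0,"z":-15,"spin":0}]' 50
python3 go.py 458.5 87.3 260
```

```text
time_s: 17.55
position: [610.1, 5.6, 281.4]
tcp_rot: [0.001, 0.656, 0.755, 0.001]
force: [1.4, 0.5, 0.5]
gripper_width: 84.9
gripper_force: 0.0
shift [ 102.1 -138.8   21. ] spin -0.005 pos [610.1   5.6 281.4] tilt [0.003  0.0001] w 84.9 t 17.55 F [1.4 0.5 0.5] j [0.01 0.53 0.11 1.14 0.   1.44]
```

```bash

python3 -m crank '[{"claw":-1,"x":10.2,"y":-13.8,"z":2,"spin":0},{"claw":-1,"x":10.2,"y":-13.8,"z":2,"spin":0},{"claw":-1,"x":10.2,"y":-13.8,"z":2,"spin":0},{"claw":-1,"x":10.2,"y":-13.8,"z":2,"spin":0},{"claw":-1,"x":10.2,"y":-13.8,"z":2,"spin":0},{"claw":-1,"x":10.2,"y":-13.8,"z":2,"spin":0},{"claw":-1,"x":10.2,"y":-13.8,"z":2,"spin":0},{"claw":-1,"x":10.2,"y":-13.8,"z":2,"spin":0},{"claw":-1,"x":10.2,"y":-13.8,"z":2,"spin":0},{"claw":-1,"x":10.2,"y":-13.8,"z":2,"spin":0},{"claw":-1,"x":0,"y":0,"z":0,"spin":0},{"claw":-1,"x":0,"y":0,"z":0,"spin":0}]' 50
python3 go.py 458.5 87.3 178
```

```text
time_s: 18.55
position: [458.3, 87.6, 259.0]
tcp_rot: [0.0, 0.655, 0.755, -0.0]
force: [0.5, 0.1, -1.3]
gripper_width: 85.0
gripper_force: 0.0
shift [-0.3  0.2 81. ] spin -0.004 pos [458.3  87.6 259. ] tilt [ 0.0002 -0.0002] w 85.0 t 18.55 F [ 0.5  0.1 -1.3] j [ 0.19  0.3  -0.33  0.95 -0.    1.62]
```

```bash

python3 -m crank '[{"claw":-1,"x":0,"y":0,"z":14,"spin":0},{"claw":-1,"x":0,"y":0,"z":14,"spin":0},{"claw":-1,"x":0,"y":0,"z":14,"spin":0},{"claw":-1,"x":0,"y":0,"z":14,"spin":0},{"claw":-1,"x":0,"y":0,"z":12,"spin":0},{"claw":-1,"x":0,"y":0,"z":8,"spin":0},{"claw":-1,"x":0,"y":0,"z":4,"spin":0},{"claw":-1,"x":0,"y":0,"z":0,"spin":0},{"claw":-0.7,"x":0,"y":0,"z":0,"spin":0},{"claw":-0.5,"x":0,"y":0,"z":0,"spin":0},{"claw":1,"x":0,"y":0,"z":0,"spin":0},{"claw":1,"x":0,"y":0,"z":0,"spin":0}]' 60
python3 -m crank '[{"claw":1,"x":0,"y":0,"z":0,"spin":0},{"claw":1,"x":0,"y":0,"z":0,"spin":0},{"claw":1,"x":0,"y":0,"z":0,"spin":0}]' 60
python3 go.py 597.5 84 240
```

```text
time_s: 19.55
position: [459.1, 87.3, 180.1]
tcp_rot: [0.001, 0.656, 0.755, 0.001]
force: [-1.5, -0.8, 5.5]
gripper_width: 63.2
gripper_force: 65.5
time_s: 19.8
position: [459.1, 87.4, 180.1]
tcp_rot: [0.001, 0.656, 0.755, 0.001]
force: [-2.0, -0.9, 5.1]
gripper_width: 63.1
gripper_force: 65.5
shift [-22.6 136.7 -59.6] spin -0.005 pos [459.1  87.4 180.1] tilt [0.0022 0.0001] w 63.1 t 19.8 F [-2.  -0.9  5.1] j [ 0.19  0.41 -0.42  0.74 -0.    1.62]
```

```bash

python3 -m crank '[{"claw":1,"x":0,"y":0,"z":-12,"spin":0},{"claw":1,"x":0,"y":0,"z":-25,"spin":0},{"claw":1,"x":0,"y":0,"z":-25,"spin":0},{"claw":1,"x":-2.8,"y":17.1,"z":0,"spin":0},{"claw":1,"x":-2.8,"y":17.1,"z":0,"spin":0},{"claw":1,"x":-2.8,"y":17.1,"z":0,"spin":0},{"claw":1,"x":-2.8,"y":17.1,"z":0,"spin":0},{"claw":1,"x":-2.8,"y":17.1,"z":0,"spin":0},{"claw":1,"x":-2.8,"y":17.1,"z":0,"spin":0},{"claw":1,"x":-2.8,"y":17.1,"z":0,"spin":0},{"claw":1,"x":-2.8,"y":17.1,"z":0,"spin":0},{"claw":1,"x":0,"y":0,"z":0,"spin":0}]' 60
python3 -m crank '[{"claw":1,"x":0,"y":0,"z":0,"spin":0},{"claw":1,"x":0,"y":0,"z":0,"spin":0},{"claw":1,"x":0,"y":0,"z":0,"spin":0}]' 60
python3 go.py 597.5 84 198
python3 - <<'E'
from h import *
p,d=camera("scene"); u,v=proj("scene",[[598,84,50]])[0].astype(int)
for X in([597.5,84,62],[597.5,84,107],[597.5,84,40]): print(((proj("scene",[X])[0]-[u-80,v-80])*4).round())
cv2.imwrite("pics/s6.png",cv2.resize(p[v-80:v+70,u-80:u+80,::-1],None,fx=4,fy=4))
E
```

```text
time_s: 20.8
position: [599.9, 84.1, 240.8]
tcp_rot: [0.001, 0.656, 0.755, 0.001]
force: [0.9, -0.4, -1.8]
gripper_width: 62.8
gripper_force: 66.8
time_s: 21.05
position: [596.2, 84.3, 240.5]
tcp_rot: [-0.001, 0.656, 0.755, -0.001]
force: [0.4, 0.3, -3.3]
gripper_width: 63.6
gripper_force: 66.8
shift [-0.4  1.3 42.5] spin -0.005 pos [596.2  84.3 240.5] tilt [-0.0017 -0.0002] w 63.6 t 21.05 F [ 0.4  0.3 -3.3] j [0.14 0.55 0.03 1.05 0.   1.57]
[321. 308.]
[325. 250.]
[319. 336.]
```

View pics/s6.png

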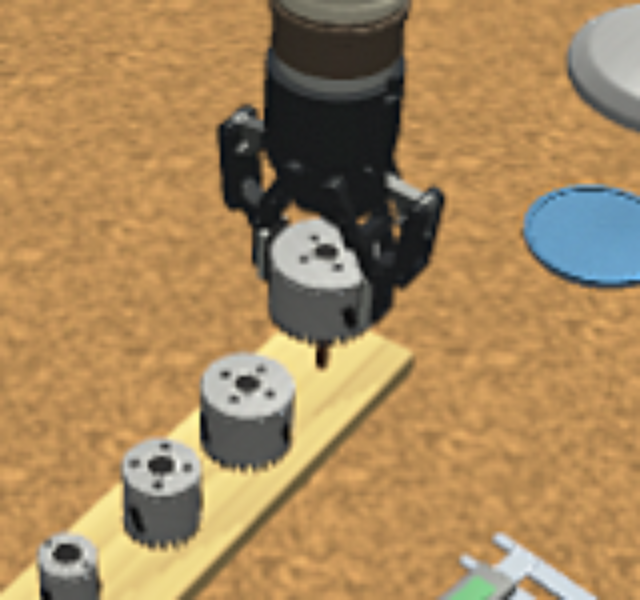

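The arbor hole at (325,251) is on target, and the other three stand upright. Lowering saw_64.

```bash

python3 -m crank '[{"claw":1,"x":0,"y":0.5,"z":8,"spin":0},{"claw":1,"x":0,"y":0,"z":8,"spin":0},{"claw":1,"x":0,"y":0,"z":8,"spin":0},{"claw":1,"x":0,"y":0,"z":8,"spin":0},{"claw":1,"x":0,"y":0,"z":5,"spin":0},{"claw":1,"x":0,"y":0,"z":2,"spin":0},{"claw":1,"x":0,"y":0,"z":1,"spin":0},{"claw":1,"x":0,"y":0,"z":1,"spin":0},{"claw":1,"x":0,"y":0,"z":1,"spin":0},{"claw":1,"x":0,"y":0,"z":0,"spin":0},{"claw":1,"x":0,"y":0,"z":0,"spin":0}]' 60
python3 go.py 597.5 84 198.1
```

```text
time_s: 22.02
position: [597.8, 84.3, 199.2]
tcp_rot: [0.0, 0.656, 0.755, 0.0]
force: [-0.5, 0.2, -1.4]
gripper_width: 63.1
gripper_force: 66.9
shift [-0.3 -0.4  1.1] spin -0.005 pos [597.8  84.3 199.2] tilt [0.0006 0.0001] w 63.1 t 22.0167 F [-0.5  0.2 -1.4] j [ 0.14  0.6  -0.01  0.96  0.    1.57]
```

```bash

python3 -m crank '[{"claw":1,"x":0,"y":0,"z":1,"spin":0},{"claw":1,"x":0,"y":0,"z":0.6,"spin":0},{"claw":1,"x":0,"y":0,"z":0,"spin":0},{"claw":-0.5,"x":0,"y":0,"z":0,"spin":0},{"claw":-0.8,"x":0,"y":0,"z":0,"spin":0},{"claw":-1,"x":0,"y":0,"z":0,"spin":0},{"claw":-1,"x":0,"y":0,"z":0,"spin":0},{"claw":-1,"x":0,"y":0,"z":0,"spin":0},{"claw":-1,"x":0,"y":0,"z":-15,"spin":0},{"claw":-1,"x":0,"y":0,"z":-25,"spin":0},{"claw":-1,"x":0,"y":0,"z":-25,"spin":0},{"claw":-1,"x":0,"y":0,"z":-25,"spin":0}]' 60
python3 -m crank '[{"claw":-1,"x":0,"y":-30,"z":0,"spin":0},{"claw":-1,"x":0,"y":-30,"z":0,"spin":0},{"claw":-1,"x":0,"y":-30,"z":0,"spin":0},{"claw":-1,"x":0,"y":-30,"z":0,"spin":0},{"claw":-1,"x":0,"y":-30,"z":0,"spin":0},{"claw":-1,"x":0,"y":-30,"z":0,"spin":0},{"claw":-1,"x":0,"y":0,"z":0,"spin":0},{"claw":-1,"x":0,"y":0,"z":0,"spin":0},{"claw":-1,"x":0,"y":0,"z":0,"spin":0}]' 60
python3 - <<'E'
from h import *
D=[(632,-152.3),(620.4,-73.6),(609.3,5.6),(597.5,84)]
for n in("top","scene"):
    p,d=camera(n); C=cloud(n,d)
    for X in D:
        m=(np.hypot(C[...,0]-X[0],C[...,1]-X[1])<39)&(C[...,2]>55)&(C[...,2]<72)&(d>0)
        Q=C[m]; c,r=cv2.minEnclosingCircle(Q[:,:2].astype(np.float32)) if len(Q) else ((0,0),0)
        pl=np.linalg.lstsq(np.c_[Q[:,:2]-Q[:,:2].mean(0),np.ones(len(Q))],Q[:,2],rcond=None)[0]
        print(n,X,np.round(c,1),round(2*r,1),"z,slope",np.round(np.median(Q[:,2]),1),pl[:2].round(3))
cv2.imwrite("pics/s7.png",cv2.resize(p[150:340,190:430,::-1],None,fx=3,fy=3))
E
```

```text
time_s: 23.02
position: [597.5, 84.3, 287.9]
tcp_rot: [-0.0, 0.656, 0.755, -0.0]
force: [-0.7, 0.3, -0.1]
gripper_width: 85.4
gripper_force: 0.0
time_s: 23.77
position: [420.2, 59.3, 287.9]
tcp_rot: [0.001, 0.656, 0.755, 0.001]
force: [-0.7, -0.0, -0.2]
gripper_width: 85.9
gripper_force: 0.0
top (632, -152.3) [ 628.3 -151.6] 32.1 z,slope 64.1 [-0.007  0.015]
top (620.4, -73.6) [617.7 -72.8] 44.0 z,slope 63.6 [ 0.001 -0.012]
top (609.3, 5.6) [606.5   7.2] 54.4 z,slope 63.8 [-0.013  0.002]
top (597.5, 84) [595.4  85.9] 64.5 z,slope 63.8 [-0.012 -0.008]
scene (632, -152.3) [ 632.8 -152.3] 33.1 z,slope 60.9 [-0.05   0.054]
scene (620.4, -73.6) [620.6 -75.1] 47.7 z,slope 61.2 [-0.019  0.04 ]
scene (609.3, 5.6) [611.1   4.5] 57.6 z,slope 60.8 [-0.009  0.011]
scene (597.5, 84) [599.   85.4] 66.2 z,slope 60.8 [-0.011  0.016]
```

View pics/s7.png

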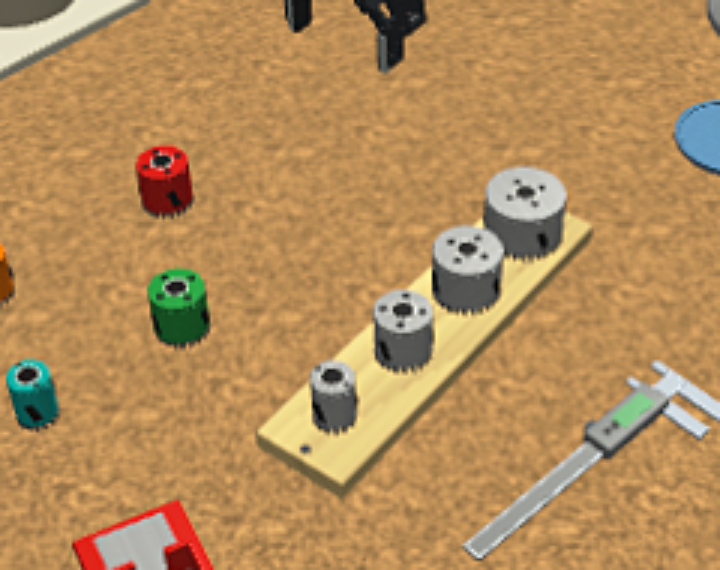

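All four saws stand flat and within about 2 mm of their dowels, from crop (334,395) for 32 to (525,210) for 64. The caliper is undisturbed and the gripper is clear.

```bash
python3 -c "
from bench import *
print(close_job())"
```

```text
the job is handed in; nothing more can be done
None
```

The four hole saws stand on the caddy in order of size, smallest nearest the drawer tower, each flat and within about 2 mm of its dowel by my last camera check; I did not move the caliper, and the job is handed in (no verdict was returned).

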